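# Seal the dry box for the cores

## Task

The white lid of the blue dry box has only been laid on and stands proud of the rim. Press it down at its corners, one corner after another, until it sits flat and all the way down on the box, then leave it.

Things in the scene. Friction and masses are not known exactly. Their poses are not given: they have to be found in the camera images.
- dry_box: blue box that keeps sand cores dry, fixed to the bench, 140 (x) x 190 (y) x 70 mm; origin at the centre of its underside, z up, rim 70 mm above the origin. In each corner of the rim a stiff press-fit stud (at x = +-57, y = +-82 mm) carries the lid; it gives at about 8 N, goes down 12 mm to a firm stop and stays where it was pushed.
- lid_top (a point): centre of the flat top of the white lid; z up out of the lid, x and y as the box's. Grey round pads (24 mm across, 1 mm high) at x = +-55, y = +-80 mm mark the corners to press. As found, this point is 91 to 94 mm above the box's origin and an orange seal shows under the lid's edge, clear of the rim; fully down, the whole top is 82 mm above it.
- lid: the white lid: a loose rigid plate 140 (x) x 190 (y) x 10 mm, 0.25 to 0.5 kg, with a plug below that keeps it loosely over the box; origin at the centre of the plate's underside. Pushing one corner down makes it rock: the opposite corner rises as much (up to 12 mm above its start) until pressed in its turn; afterwards it may tip back while the stud stays down.
Things that resemble listed ones, but are neither listed nor needed, are in the scene too. Several things look just like the dry_box: the one meant starts farthest from the robot's base.

How it is judged:
By the outcome, as a careful person would: the job done as asked, in the order asked, and still so for the second after the job is handed in, with the robot touching nothing.
It also fails if it takes over 45 s, if anything falls off the work surface, if the arm or the gripper's body presses on something with over 40 N, if the wrist force passes 120 N, or if a joint passes its speed limit or range.

## Robot

A 6-joint arm with a two-finger parallel gripper is mounted at the origin on the work surface; the furniture and walls round the work are solid. World frame = base frame: x ahead of the robot, y to its left, z up, the work surface at z = 0. Lengths are in mm, angles in rad, forces in N, time in s.
With the tool pointing down it reaches from about 300 to 775 mm from the base axis. Payload 14.6 kg.
Tool frame: the origin (TCP) lies between the finger pads; the fingertips stand 19 mm ahead of it and the grasp point (between the pads) is the TCP; x points along the fingers, y is the direction in which the jaws open and shut, and the axes are right-handed (so a half turn about x gives the same grasp; the last joint's range is limited). The gripper opens to 94 mm and grips with 3 to 60 N. Pads are 16 mm wide; open, the fingers measure 119 mm over their backs; the gripper's body (75 mm by 177 mm) begins 78 mm behind the grasp point.
Start: joints at [-1.3, 0.3, 1.521, -0, 1.321, -0.067], TCP at [182.269, -518.909, 202.346] pointing down, gripper open.
Joint ranges: [-3.03, 3.03], [-0.79, 2.21], [0.23, 2.52], [-1.04, 4.18], [0, 3.07], [-2.55, 2.55]. Speed limits (rad/s): [2.22, 2.22, 2.57, 3.14, 3.14, 3.14].

## Interface

Orientations are given as [roll, pitch, yaw] about the fixed x, y, z axes, in that order (R = Rz(yaw) Ry(pitch) Rx(roll)).
In Python, from cell import manip gives the robot as it stands.
- The arm moves only by the tool jog_arm, never from a script. Its argument "series" is one flat list of numbers, 7 for each row, row after row: the turn, a rotation vector about the world's x, y, z in rad, then the shift along the world's x, y, z in m, then the opening, from -1 (shut) to 1 (fully open). A call has 1 to 20 rows; each row is the pose to reach, as a shift and turn from the pose commanded when the call began; what a row does not reach only later rows make up. A row lasts 1/8 s, in which the tool goes at most 62.5 mm and 10.7 degrees, less where a joint would pass 70% of its speed; a pose out of reach is approached as far as the arm can. A call with a gripper value outside its range is refused whole. The fingers move at their own pace and stop on an object; "squeeze" is the grip in N (left out, the last holds). Time passes only in rows, so rows that repeat a pose let the fingers close. It gives the time, the measured TCP pose, the force and the opening at its end, in the units of the state.
- manip.read_state(): the state, without advancing time (a new reading comes with each control period).
- manip.camera(name): name is "scene" or "top"; returns a dict with "color" (420x560x3 uint8, blue, green, red), "range_z" (420x560 float32, mm along the optical axis (not along the pixel's ray), 0 where there is no reading), "fx", "fy", "cx", "cy" (pixels), "D" ([k1, k2, p1, p2, k3] as OpenCV has them; the pictures are not rectified), "pose" (4x4, takes a point from camera to world coordinates). Camera axes: x right, y down, z forward; pixel columns grow to the right and rows downward; lengths in mm; the calibration is good to about 2 mm. A picture is of the moment at which its call begins.
- manip.sign_off(): hands the job in, once; it reports no verdict.
The state is a dict: "clock": time; "joints": joint angles; "qd": joint speeds; "effort": joint torques, N m; "eef_pos": TCP position; "eef_rot": TCP orientation; "wrist_force": force on the tool from outside, world axes, zero at the start; "moment": the same for the moment, N m; "finger_gap": finger opening in mm.
Only numpy, scipy, OpenCV 4.12 (cv2) and the standard library are available. Lean on these libraries where they do the work, as an engineer would, in place of code of your own. Each camera call takes 0.05 s, during which the arm holds its last target.

## Working session

There is one attempt and no reset: what is moved stays moved. The work goes in short steps, Python scripts to look and compute and a tool call to move; the robot and the scene stay as the last step left them, time stands still between calls to the robot, and variables do not carry over. Pictures are saved under pics/ and viewed, and the job is handed in when it is done.

Besides the shell and the picture viewer there is one more tool, called as name(argument=value, ...), one argument or row to a line, values as JSON. jog_arm: Moves the arm, as the interface text tells. Its arguments: {"type":"object","properties":{"series":{"type":"array","items":{"type":"number"}},"squeeze":{"type":"number"}},"required":["series"]}

```bash
mkdir -p pics
cat > h.py <<'E'
import numpy as np, cv2, pickle
from cell import manip
def grab(n,tag):
    c=manip.camera(n); pickle.dump(c,open(f'pics/{tag}.pkl','wb')); cv2.imwrite(f'pics/{tag}.png',c['color']); return c
def load(tag): return pickle.load(open(f'pics/{tag}.pkl','rb'))
def pts(c,uv,z=None):
    K=np.array([[c['fx'],0,c['cx']],[0,c['fy'],c['cy']],[0,0,1.]])
    uv=np.array(uv,float).reshape(-1,1,2)
    n=cv2.undistortPoints(uv,K,np.array(c['D'],float)).reshape(-1,2)
    u=uv.reshape(-1,2).round().astype(int)
    d=c['range_z'][u[:,1],u[:,0]] 
    P=np.c_[n*d[:,None],d]; T=np.array(c['pose'])
    return P@T[:3,:3].T+T[:3,3]
E
python3 - <<'E'
from h import *
for n in('scene','top'):
    c=grab(n,n+'0'); print(n,np.round(c['pose'],3).tolist(),c['fx'])
s=manip.read_state(); print(s)
a=np.vstack([cv2.imread('pics/scene0.png')]);
E
```

```text
scene [[-0.732, -0.444, 0.517, -96.53], [-0.682, 0.479, -0.553, 431.83], [-0.002, -0.757, -0.654, 716.437], [0.0, 0.0, 0.0, 1.0]] 395.3138413975614
top [[0.113, -0.971, 0.209, 120.542], [-0.994, -0.111, 0.02, -102.814], [0.004, -0.21, -0.978, 1365.081], [0.0, 0.0, 0.0, 1.0]] 541.807988195462
{'clock': 0.1, 'joints': array([-1.29960456e+00,  3.00416762e-01,  1.52151707e+00, -5.43803479e-06,
        1.32068821e+00, -6.66123452e-02]), 'qd': array([-0.00019555, -0.00066716, -0.00141067, -0.00075349,  0.00088752,
       -0.00173289]), 'effort': array([ 1.97873094e-03, -5.32644510e+01, -3.53286195e+01,  7.09493179e-02,
        2.34949740e-02, -8.28738712e-05]), 'eef_pos': array([ 182.20510218, -518.69291947,  201.84321226]), 'eef_rot': array([-1.63229164,  1.56976693,  1.84710647]), 'wrist_force': array([-0.02372659, -0.11770069, -0.35455427]), 'moment': array([ 0.01232534, -0.00607851, -0.00402225]), 'finger_gap': 94.02777636985701}
```

View pics/scene0.png

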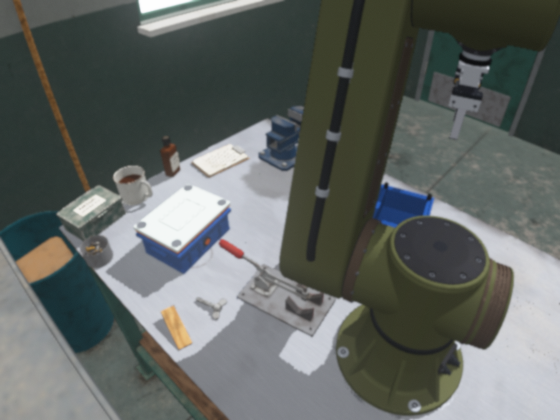

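View pics/top0.png

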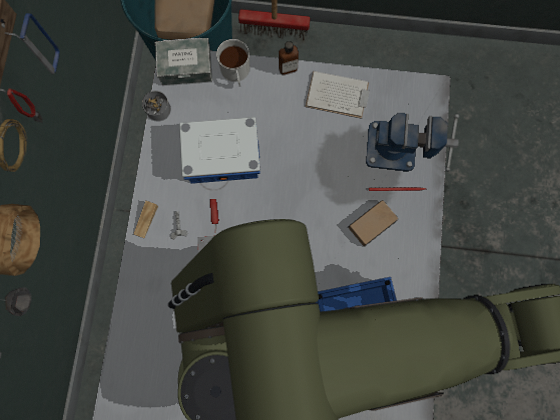

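The lidded blue box is at scene (185,225) and top (220,150). A second blue thing, an open tray with no lid, is at scene (403,205) and top (358,293), closer to the base. I'll enlarge both to confirm which one is meant.

Run:
```python
from h import *
a=cv2.imread('pics/top0.png')
A=cv2.resize(a[105:195,140:280],None,fx=5.5,fy=5.5,interpolation=cv2.INTER_CUBIC); cv2.imwrite('pics/c1.png',A)
b=cv2.imread('pics/scene0.png')
B=cv2.resize(b[175:275,120:250],None,fx=5.5,fy=5.5,interpolation=cv2.INTER_CUBIC);cv2.imwrite('pics/c2.png',B)
C=cv2.resize(a[260:330,290:420],None,fx=5.5,fy=5.5,interpolation=cv2.INTER_CUBIC); cv2.imwrite('pics/c3.png',C)
c=load('top0')
print(pts(c,[[358,300],[340,296],[380,285]]).round(1))
```

```text
[[ 217.7 -290.9   13. ]
 [ 222.6 -246.3    9.7]
 [ 254.5 -331.6   71.9]]
```

View pics/c1.png

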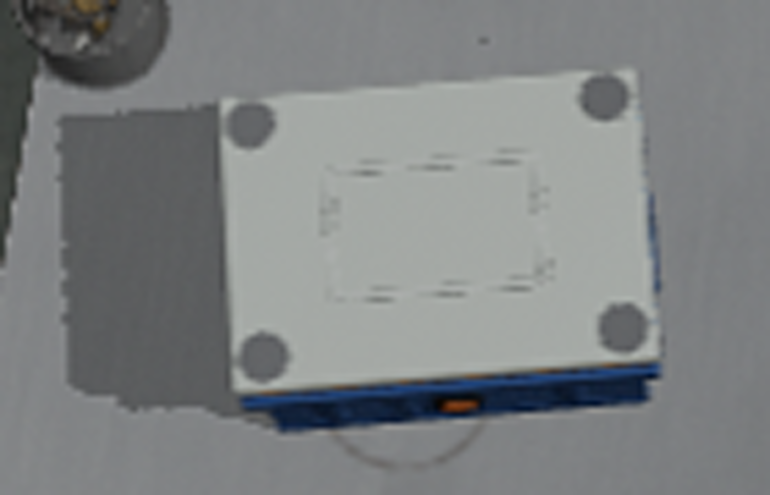

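View pics/c2.png

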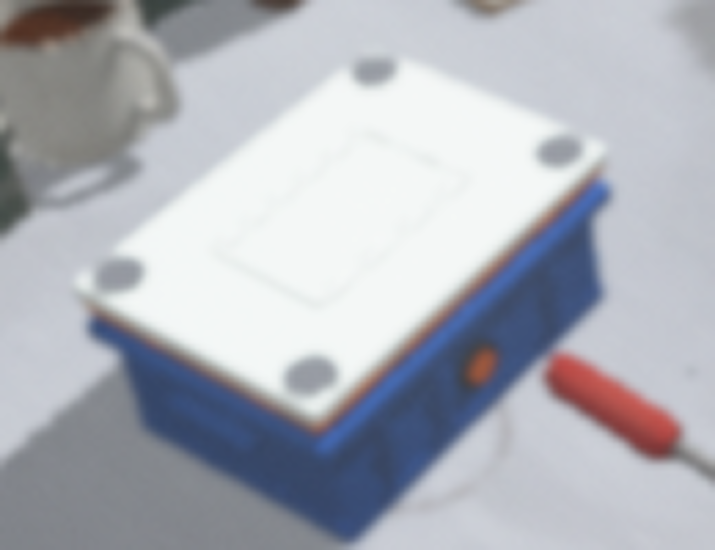

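View pics/c3.png

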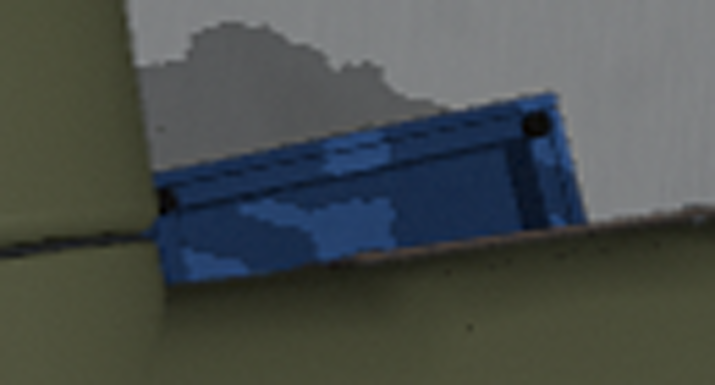

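The crops confirm it. The lidded box at top (220,150) has a white lid, four grey pads and an orange seal line, and it is the far one. The other, at top (358,293), is an open box with bare studs near the base. The pads in the top crop are at (250,125), (604,98), (622,327) and (263,357).

```bash
cat >> h.py <<'E'
def fit(P):
    A=np.c_[P[:,:2],np.ones(len(P))]; return np.linalg.lstsq(A,P[:,2],rcond=None)[0]
E
python3 - <<'E'
from h import *
c=load('top0'); s=load('scene0')
f=lambda L,o:(np.array(L)+.5)/5.5-.5+np.array(o)
p=f([[250,125],[604,98],[622,327],[263,357]],(140,105))
P=pts(c,p); print(P.round(1))
q=f([[373,70],[560,151],[311,376],[119,274]],(120,175))
Q=pts(s,q); print(Q.round(1))
for X in(P,Q): 
  print('c',X.mean(0).round(1),[round(np.linalg.norm(X[i]-X[(i+1)%4]),1) for i in range(4)])
print(np.hypot(P[:,0],P[:,1]))
# lid plane
poly=np.zeros((420,560),np.uint8); cv2.fillPoly(poly,[p.round().astype(int)],1)
v,u=np.nonzero(poly); L=pts(c,np.c_[u,v]); print('plane',fit(L), 'mid z', np.median(L[:,2]))
poly=np.zeros((420,560),np.uint8); cv2.fillPoly(poly,[q.round().astype(int)],1)
v,u=np.nonzero(poly); L=pts(s,np.c_[u,v]); print('plane',fit(L), 'mid z', np.median(L[:,2]))
st=manip.read_state()
from scipy.spatial.transform import Rotation as R
print(R.from_euler('xyz',st['eef_rot']).as_matrix().round(3))
E
```

```text
[[584.4 181.   97.1]
 [617.1  25.   93.5]
 [509.6   3.4  97.3]
 [478.8 160.1  93.1]]
[[619.3  25.6  94.1]
 [506.8   6.5  98.1]
 [478.  160.8  94.4]
 [586.8 182.2  94. ]]
c [547.5  92.4  95.3] [np.float64(159.4), np.float64(109.7), np.float64(159.8), np.float64(107.7)]
c [547.7  93.8  95.2] [np.float64(114.2), np.float64(157.0), np.float64(110.9), np.float64(160.0)]
[611.83498322 617.56308761 509.62884015 504.88927369]
plane [-1.37053292e+00 -4.46089697e-01  8.88768155e+02] mid z 92.96162008820761
plane [-6.16482108e-01  1.05899412e-01  4.22469297e+02] mid z 94.09196749968805
[[-0.     0.331 -0.943]
 [ 0.001 -0.943 -0.331]
 [-1.    -0.001 -0.   ]]
```

Run:
```python
from h import *
c=load('top0')
for n,(u0,v0,u1,v1) in dict(vise=(365,112,460,172),bottle=(278,42,300,72),mug=(217,40,250,85),tin=(155,40,212,82),cup=(142,92,170,118),block=(348,200,398,245)).items():
    v,u=np.mgrid[v0:v1,u0:u1]; X=pts(c,np.c_[u.ravel(),v.ravel()])
    X=X[X[:,2]>25]; print(n,np.percentile(X,[5,50,95],axis=0).round(0).tolist(),X[:,2].max().round(0))
```

```text
vise [[588.0, -481.0, 50.0], [620.0, -380.0, 103.0], [663.0, -301.0, 133.0]] 1365.0
bottle [[797.0, -74.0, 34.0], [810.0, -52.0, 89.0], [827.0, -30.0, 126.0]] 1365.0
mug [[762.0, 58.0, 35.0], [804.0, 93.0, 55.0], [842.0, 129.0, 80.0]] 1365.0
tin [[738.0, 161.0, 35.0], [781.0, 224.0, 60.0], [833.0, 286.0, 65.0]] 1365.0
cup [[628.0, 250.0, 26.0], [663.0, 283.0, 36.0], [691.0, 312.0, 48.0]] 1365.0
block [[371.0, -354.0, 26.0], [414.0, -312.0, 30.0], [456.0, -268.0, 35.0]] 1365.0
```

Everything near the path is below 135 mm, so it is clear at the current height. I'll go above corner C (-x,-y) with the fingers shut.

jog_arm(
  series=[0, 0, 0, 0.05, 0.06, 0.03, -1, 0, 0, 0, 0.1, 0.13, 0.03, -1, 0, 0, 0, 0.14, 0.19, 0.03, -1, 0, 0, 0, 0.18, 0.25, 0.03, -1, 0, 0, 0, 0.21, 0.31, 0.03, -1, 0, 0, 0, 0.24, 0.37, 0.03, -1, 0, 0, 0, 0.27, 0.42, 0.03, -1, 0, 0, 0, 0.3, 0.47, 0.02, -1, 0, 0, 0, 0.327, 0.523, 0.0, -1, 0, 0, 0, 0.327, 0.523, -0.02, -1, 0, 0, 0, 0.327, 0.523, -0.04, -1, 0, 0, 0, 0.327, 0.523, -0.05, -1, 0, 0, 0, 0.327, 0.523, -0.05, -1, 0, 0, 0, 0.327, 0.523, -0.05, -1],
  squeeze=20,
)

```text
clock: 1.85
eef_pos: [509.5, 3.4, 153.4]
eef_rot: [2.727, 1.569, -0.078]
wrist_force: [0.7, -0.6, 0.7]
finger_gap: 0.8
```

Run:
```python
from h import *
c=grab('scene','s1'); cv2.imwrite('pics/s1c.png',cv2.resize(c['color'][100:290,100:340],None,fx=3,fy=3,interpolation=cv2.INTER_CUBIC))
```

```text
(no output)
```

View pics/s1c.png

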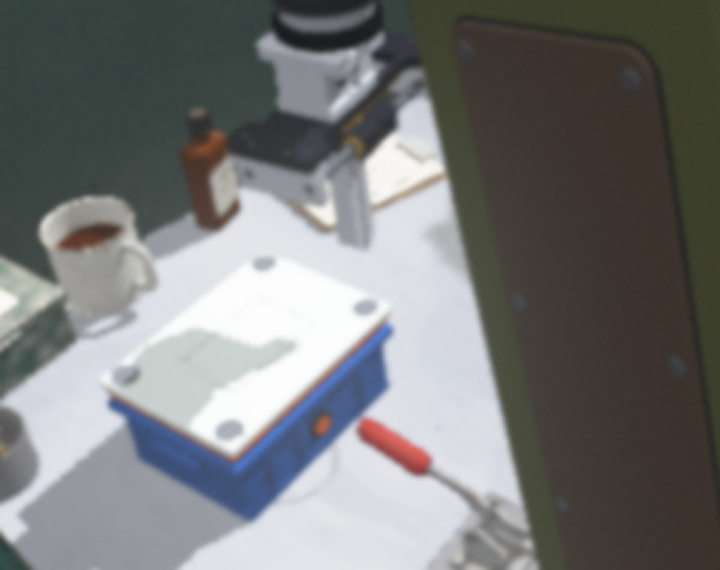

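The fingertips (crop 355,245) hang above pad C (crop 366,307), as planned. I'll descend in small steps.

jog_arm(
  series=[0, 0, 0, 0, 0, -0.015, -1, 0, 0, 0, 0, 0, -0.028, -1, 0, 0, 0, 0, 0, -0.032, -1, 0, 0, 0, 0, 0, -0.036, -1, 0, 0, 0, 0, 0, -0.039, -1, 0, 0, 0, 0, 0, -0.042, -1, 0, 0, 0, 0, 0, -0.042, -1],
)

```text
clock: 2.78
eef_pos: [509.2, 4.1, 110.2]
eef_rot: [-0.312, 1.571, -3.116]
wrist_force: [0.4, -1.0, -0.2]
finger_gap: 0.1
```

jog_arm(
  series=[0, 0, 0, 0, 0, -0.002, -1, 0, 0, 0, 0, 0, -0.004, -1, 0, 0, 0, 0, 0, -0.004, -1],
)

```text
clock: 3.15
eef_pos: [509.2, 4.1, 106.2]
eef_rot: [-0.465, 1.571, 3.014]
wrist_force: [0.7, -0.3, 1.1]
finger_gap: 0.0
```

Run:
```python
from h import *
c=grab('scene','s2'); cv2.imwrite('pics/s2c.png',cv2.resize(c['color'][130:280,110:270],None,fx=4,fy=4,interpolation=cv2.INTER_CUBIC))
print(manip.read_state()['wrist_force'])
```

```text
[-0.44236927  0.57320068  0.15002982]
```

View pics/s2c.png

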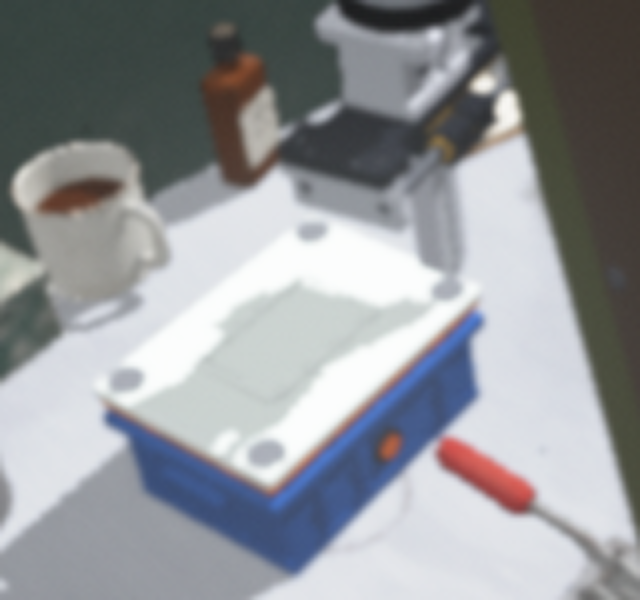

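Run:
```python
from h import *
c=load('s2')
f=lambda L:(np.array(L)+.5)/4-.5+np.array((110,130))
for n,L in dict(finger=[[435,200],[440,230],[442,250],[445,262],[430,255],[455,262]],pad=[[455,291],[450,295],[465,288]],lid=[[420,300],[400,280],[300,280],[470,297]],seal=[[480,318]]).items():
    print(n,pts(c,f(L)).round(1).tolist(),f(L).round(1).tolist())
t=grab('top','t2'); cv2.imwrite('pics/t2c.png',cv2.resize(t['color'][90:200,150:300],None,fx=5,fy=5,interpolation=cv2.INTER_CUBIC))
```

```text
finger [[498.5, 12.3, 173.6], [499.4, 11.0, 150.7], [496.4, 13.6, 139.0], [499.1, 10.7, 126.6], [505.5, 16.2, 131.7], [501.9, 1.6, 119.5]] [[218.4, 179.6], [219.6, 187.1], [220.1, 192.1], [220.9, 195.1], [217.1, 193.4], [223.4, 195.1]]
pad [[505.5, 1.8, 94.8], [506.8, 4.9, 92.9], [503.6, -4.5, 94.4]] [[223.4, 202.4], [222.1, 203.4], [225.9, 201.6]]
lid [[516.1, 20.7, 93.5], [537.0, 18.9, 96.1], [584.5, 59.8, 94.2], [498.7, -3.8, 90.5]] [[214.6, 204.6], [209.6, 199.6], [184.6, 199.6], [227.1, 203.9]]
seal [[499.9, -10.2, 68.6]] [[229.6, 209.1]]
```

View pics/t2c.png

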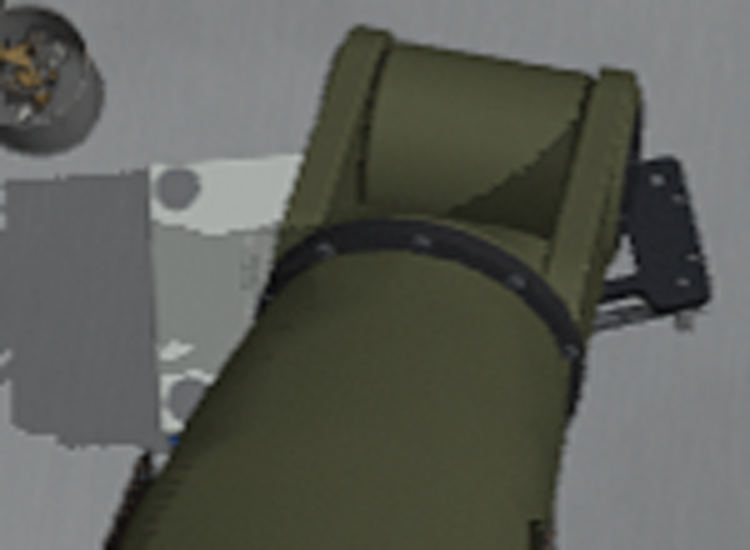

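No contact yet. The images put the fingertip at about z=110, roughly 20 mm higher than the nominal 19 mm tip offset implies. I'll keep descending by force.

jog_arm(
  series=[0, 0, 0, 0, 0, -0.002, -1, 0, 0, 0, 0, 0, -0.004, -1, 0, 0, 0, 0, 0, -0.004, -1],
)

```text
clock: 3.62
eef_pos: [509.2, 4.1, 102.1]
eef_rot: [-0.371, 1.57, 3.108]
wrist_force: [0.5, -0.1, 0.3]
finger_gap: 0.7
```

jog_arm(
  series=[0, 0, 0, 0, 0, -0.002, -1, 0, 0, 0, 0, 0, -0.003, -1, 0, 0, 0, 0, 0, -0.003, -1],
)

```text
clock: 4.0
eef_pos: [509.2, 4.1, 99.3]
eef_rot: [-0.383, 1.571, 3.097]
wrist_force: [0.1, 0.0, -0.5]
finger_gap: 0.2
```

jog_arm(
  series=[0, 0, 0, 0, 0, -0.002, -1, 0, 0, 0, 0, 0, -0.003, -1, 0, 0, 0, 0, 0, -0.003, -1],
)

```text
clock: 4.38
eef_pos: [509.2, 4.1, 96.3]
eef_rot: [-0.547, 1.571, 2.932]
wrist_force: [-0.1, 0.1, 0.4]
finger_gap: 0.2
```

Run:
```python
from h import *
c=grab('scene','s3'); cv2.imwrite('pics/s3c.png',cv2.resize(c['color'][165:255,130:260],None,fx=6,fy=6,interpolation=cv2.INTER_CUBIC))
print(manip.read_state()['wrist_force'])
```

```text
[-0.10142054  0.49229504 -1.03524507]
```

View pics/s3c.png

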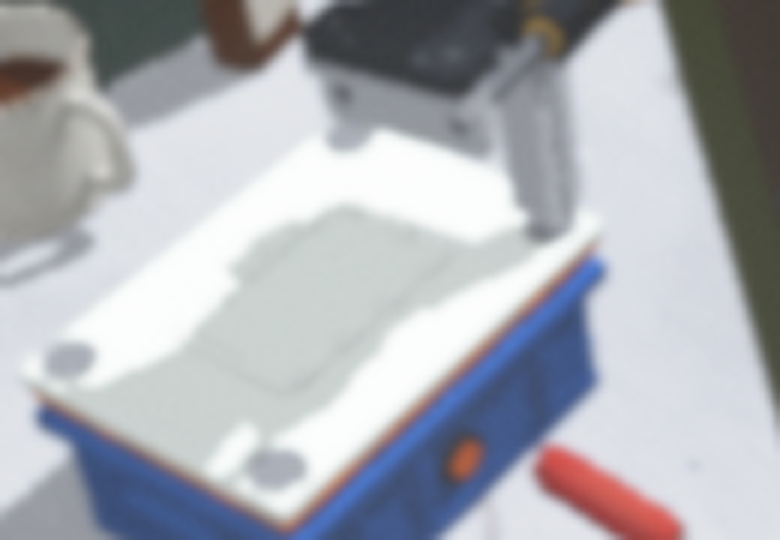

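The fingertip now visibly covers pad C (crop 543,235). Contact should be within 1–3 mm.

jog_arm(
  series=[0, 0, 0, 0, 0, -0.002, -1, 0, 0, 0, 0, 0, -0.003, -1, 0, 0, 0, 0, 0, -0.003, -1],
)

```text
clock: 4.8
eef_pos: [509.2, 4.1, 93.2]
eef_rot: [-0.565, 1.571, 2.915]
wrist_force: [0.7, 0.1, 0.3]
finger_gap: 0.4
```

jog_arm(
  series=[0, 0, 0, 0, 0, -0.002, -1, 0, 0, 0, 0, 0, -0.003, -1, 0, 0, 0, 0, 0, -0.003, -1],
)

```text
clock: 5.18
eef_pos: [509.2, 4.1, 90.3]
eef_rot: [-0.545, 1.571, 2.934]
wrist_force: [0.1, 0.1, 0.1]
finger_gap: 0.1
```

jog_arm(
  series=[0, 0, 0, 0, 0, -0.002, -1, 0, 0, 0, 0, 0, -0.003, -1, 0, 0, 0, 0, 0, -0.003, -1],
)

```text
clock: 5.55
eef_pos: [509.3, 4.0, 87.9]
eef_rot: [2.053, 1.57, -0.751]
wrist_force: [-4.3, -0.1, 7.4]
finger_gap: 0.6
```

Run:
```python
from h import *
c=grab('scene','s4'); cv2.imwrite('pics/s4c.png',cv2.resize(c['color'][165:255,130:260],None,fx=6,fy=6,interpolation=cv2.INTER_CUBIC))
s=manip.read_state();print(s['wrist_force'],s['eef_pos'],s['moment'])
```

```text
[-4.11471466 -1.10752692  7.85962577] [509.3025943    3.95589315  87.8824468 ] [-0.20043712  0.65956012 -0.06214767]
```

View pics/s4c.png

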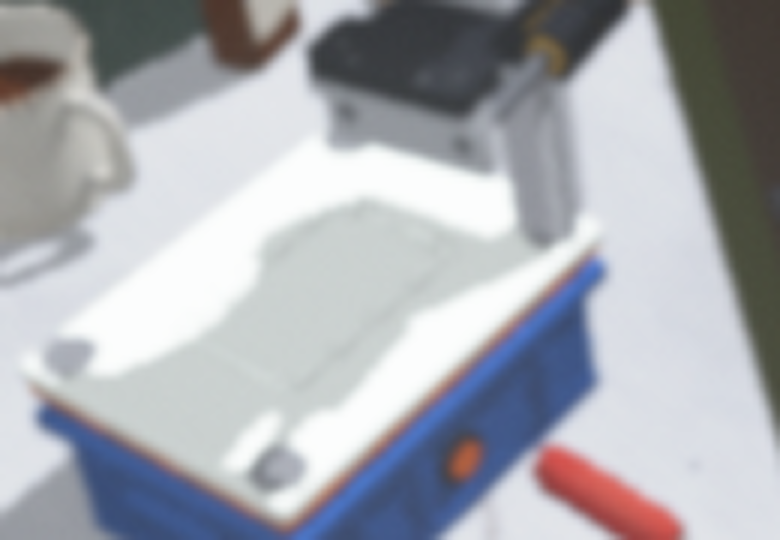

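Run:
```python
from h import *
c=load('s4')
f=lambda L:(np.array(L)+.5)/6-.5+np.array((130,165))
for n,L in dict(fing=[[x,y] for y in (120,150,180,205,220,230,236,242) for x in (530,545,560)],body=[[340,120],[400,130],[450,140],[475,150],[340,135]],padCD=[[280,468],[70,358]],lid=[[520,250],[590,235],[400,190],[480,205],[350,165],[300,500]]).items():
    print(n);print(pts(c,f(L)).round(0).tolist())
# table
print(pts(c,[[230,290],[300,150]]).round(1))
cv2.imwrite('pics/s4d.png',cv2.resize(c['color'][60:215,150:290],None,fx=5,fy=3.8,interpolation=cv2.INTER_CUBIC))
cv2.imwrite('pics/s4full.png',c['color'])
```

```text
fing
[[500.0, 14.0, 159.0], [499.0, 8.0, 156.0], [505.0, -3.0, 147.0], [501.0, 16.0, 145.0], [496.0, 12.0, 145.0], [503.0, 0.0, 135.0], [504.0, 16.0, 129.0], [496.0, 14.0, 132.0], [504.0, 1.0, 120.0], [506.0, 16.0, 115.0], [498.0, 14.0, 118.0], [500.0, 6.0, 112.0], [507.0, 16.0, 107.0], [502.0, 13.0, 107.0], [501.0, 6.0, 103.0], [507.0, 16.0, 101.0], [500.0, 15.0, 105.0], [498.0, 9.0, 102.0], [511.0, 14.0, 94.0], [-97.0, 432.0, 716.0], [499.0, 8.0, 98.0], [510.0, 16.0, 93.0], [505.0, 12.0, 93.0], [501.0, 7.0, 93.0]]
body
[[509.0, 90.0, 198.0], [484.0, 81.0, 202.0], [463.0, 75.0, 205.0], [456.0, 70.0, 202.0], [510.0, 90.0, 191.0]]
padCD
[[479.0, 160.0, 94.0], [585.0, 183.0, 96.0]]
lid
[[510.0, 21.0, 92.0], [501.0, -8.0, 87.0], [576.0, 31.0, 92.0], [544.0, 14.0, 92.0], [602.0, 37.0, 95.0], [465.0, 162.0, 89.0]]
[[355.4 123.6   3. ]
 [ 81.4 221.7 537.4]]
```

View pics/s4d.png

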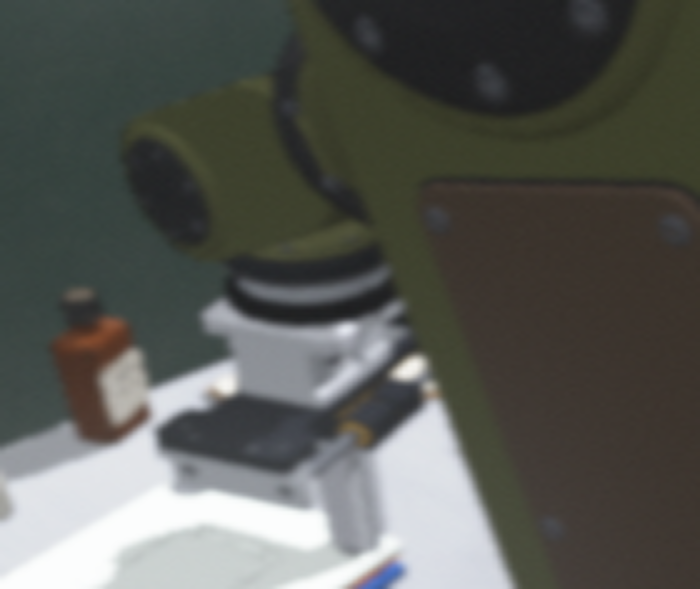

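Contact at reported TCP z=87.9: 7.4 N up, stud resistance as described. The whole gripper shows about 24 mm higher in the camera than reported, with the body face at z≈190 against 166. So I take this contact height as the reference, and the stop should come at about TCP z=76.

jog_arm(
  series=[0, 0, 0, 0, 0, -0.002, -1, 0, 0, 0, 0, 0, -0.003, -1, 0, 0, 0, 0, 0, -0.003, -1],
)

```text
clock: 5.98
eef_pos: [509.2, 3.8, 84.9]
eef_rot: [1.3, 1.57, -1.504]
wrist_force: [-3.7, -2.5, 8.3]
finger_gap: 0.6
```

jog_arm(
  series=[0, 0, 0, 0, 0, -0.002, -1, 0, 0, 0, 0, 0, -0.003, -1, 0, 0, 0, 0, 0, -0.003, -1],
)

```text
clock: 6.35
eef_pos: [509.2, 3.7, 81.9]
eef_rot: [1.108, 1.57, -1.695]
wrist_force: [-5.1, -3.2, 8.4]
finger_gap: 0.2
```

jog_arm(
  series=[0, 0, 0, 0, 0, -0.002, -1, 0, 0, 0, 0, 0, -0.003, -1, 0, 0, 0, 0, 0, -0.003, -1],
)

```text
clock: 6.72
eef_pos: [509.3, 3.7, 79.8]
eef_rot: [1.724, 1.57, -1.079]
wrist_force: [-9.9, -2.0, 20.4]
finger_gap: 0.9
```

jog_arm(
  series=[0, 0, 0, 0, 0, -0.001, -1, 0, 0, 0, 0, 0, -0.002, -1, 0, 0, 0, 0, 0, -0.002, -1],
)

```text
clock: 7.1
eef_pos: [509.5, 3.6, 79.2]
eef_rot: [2.169, 1.569, -0.634]
wrist_force: [-18.2, -3.4, 38.5]
finger_gap: 0.4
```

The stop is firm: 38 N, with no more movement at about TCP z=79.5. I'll lift and go over the opposite corner A (+x,+y).

jog_arm(
  series=[0, 0, 0, 0, 0, 0.025, -1, 0, 0, 0, 0, 0, 0.05, -1, 0, 0, 0, 0.02, 0.05, 0.05, -1, 0, 0, 0, 0.04, 0.1, 0.05, -1, 0, 0, 0, 0.06, 0.14, 0.05, -1, 0, 0, 0, 0.076, 0.178, 0.05, -1, 0, 0, 0, 0.076, 0.178, 0.05, -1, 0, 0, 0, 0.076, 0.178, 0.05, -1],
)

```text
clock: 8.1
eef_pos: [585.0, 181.7, 126.0]
eef_rot: [0.127, 1.57, -2.676]
wrist_force: [0.4, -0.4, 0.2]
finger_gap: 0.9
```

Run:
```python
from h import *
c=grab('scene','s5'); cv2.imwrite('pics/s5c.png',cv2.resize(c['color'][130:280,110:270],None,fx=4,fy=4,interpolation=cv2.INTER_CUBIC))
```

```text
(no output)
```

View pics/s5c.png

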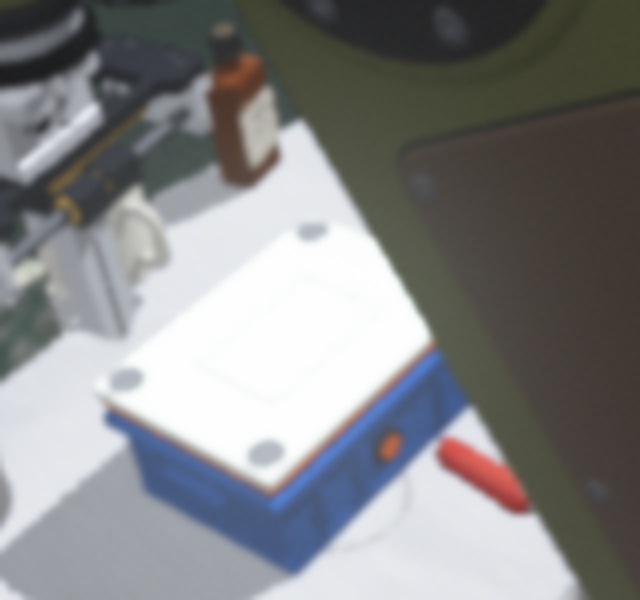

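The lid has tipped back. The fingertip (crop 105,335) is above pad A (127,380).

jog_arm(
  series=[0, 0, 0, 0, 0, -0.015, -1, 0, 0, 0, 0, 0, -0.026, -1, 0, 0, 0, 0, 0, -0.03, -1, 0, 0, 0, 0, 0, -0.033, -1, 0, 0, 0, 0, 0, -0.036, -1, 0, 0, 0, 0, 0, -0.036, -1],
)

```text
clock: 8.9
eef_pos: [585.3, 182.1, 90.3]
eef_rot: [-0.77, 1.571, 2.709]
wrist_force: [-0.2, 0.1, -0.9]
finger_gap: 0.4
```

jog_arm(
  series=[0, 0, 0, 0, 0, -0.002, -1, 0, 0, 0, 0, 0, -0.004, -1, 0, 0, 0, 0, 0, -0.004, -1],
)

```text
clock: 9.28
eef_pos: [585.7, 182.3, 87.3]
eef_rot: [-3.105, 1.569, 0.374]
wrist_force: [-2.2, 1.3, 6.7]
finger_gap: 0.6
```

jog_arm(
  series=[0, 0, 0, 0, 0, -0.002, -1, 0, 0, 0, 0, 0, -0.003, -1, 0, 0, 0, 0, 0, -0.003, -1],
)

```text
clock: 9.65
eef_pos: [585.9, 182.5, 84.7]
eef_rot: [-3.099, 1.568, 0.381]
wrist_force: [-0.1, 1.9, 9.3]
finger_gap: 0.5
```

jog_arm(
  series=[0, 0, 0, 0, 0, -0.002, -1, 0, 0, 0, 0, 0, -0.003, -1, 0, 0, 0, 0, 0, -0.003, -1],
)

```text
clock: 10.02
eef_pos: [586.1, 182.7, 81.9]
eef_rot: [-3.074, 1.568, 0.405]
wrist_force: [-0.3, 3.1, 9.2]
finger_gap: 0.6
```

jog_arm(
  series=[0, 0, 0, 0, 0, -0.001, -1, 0, 0, 0, 0, 0, -0.002, -1, 0, 0, 0, 0, 0, -0.002, -1],
)

```text
clock: 10.4
eef_pos: [586.3, 182.8, 80.2]
eef_rot: [-3.06, 1.567, 0.419]
wrist_force: [-0.5, 3.4, 10.7]
finger_gap: 0.6
```

jog_arm(
  series=[0, 0, 0, 0, 0, -0.001, -1, 0, 0, 0, 0, 0, -0.002, -1, 0, 0, 0, 0, 0, -0.002, -1],
)

```text
clock: 10.78
eef_pos: [586.6, 183.0, 79.7]
eef_rot: [-3.092, 1.566, 0.387]
wrist_force: [-5.9, 2.5, 24.2]
finger_gap: 0.4
```

jog_arm(
  series=[0, 0, 0, 0, 0, -0.001, -1, 0, 0, 0, 0, 0, -0.002, -1, 0, 0, 0, 0, 0, -0.002, -1],
)

```text
clock: 11.15
eef_pos: [586.8, 183.0, 79.3]
eef_rot: [-3.117, 1.565, 0.363]
wrist_force: [-12.5, 0.8, 38.7]
finger_gap: 0.4
```

A has stopped firmly at the same height (79.5). Next is corner D (-x,+y).

jog_arm(
  series=[0, 0, 0, 0, 0, 0.025, -1, 0, 0, 0, 0, 0, 0.05, -1, 0, 0, 0, -0.05, -0.01, 0.05, -1, 0, 0, 0, -0.107, -0.022, 0.05, -1, 0, 0, 0, -0.107, -0.022, 0.05, -1, 0, 0, 0, -0.107, -0.022, 0.05, -1],
)

```text
clock: 11.9
eef_pos: [479.1, 160.3, 125.1]
eef_rot: [3.045, 1.569, 0.241]
wrist_force: [-0.2, -0.1, 0.9]
finger_gap: 0.3
```

Run:
```python
from h import *
c=grab('scene','s6'); cv2.imwrite('pics/s6c.png',cv2.resize(c['color'][130:280,110:270],None,fx=4,fy=4,interpolation=cv2.INTER_CUBIC))
```

```text
(no output)
```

View pics/s6c.png

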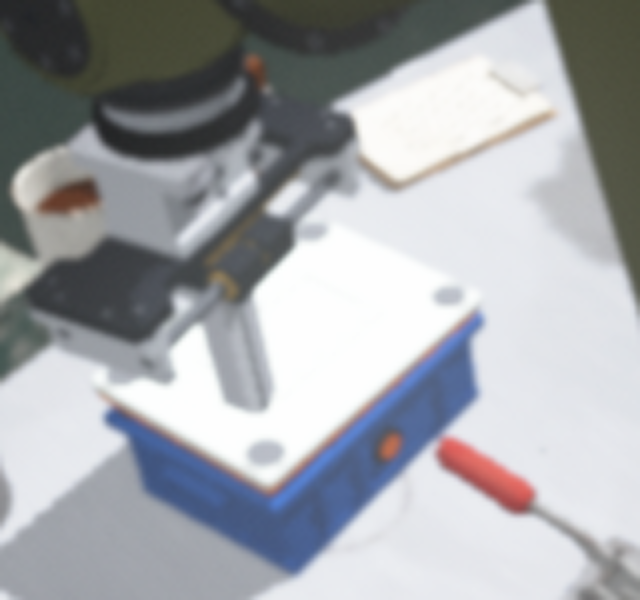

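The fingertip (245,405) is above pad D (267,453), with the same offset as at A.

jog_arm(
  series=[0, 0, 0, 0, 0, -0.015, -1, 0, 0, 0, 0, 0, -0.026, -1, 0, 0, 0, 0, 0, -0.03, -1, 0, 0, 0, 0, 0, -0.033, -1, 0, 0, 0, 0, 0, -0.036, -1, 0, 0, 0, 0, 0, -0.036, -1],
)

```text
clock: 12.7
eef_pos: [478.4, 160.1, 88.5]
eef_rot: [-3.128, 1.57, 0.351]
wrist_force: [-0.3, -0.3, 0.1]
finger_gap: 0.0
```

jog_arm(
  series=[0, 0, 0, 0, 0, -0.002, -1, 0, 0, 0, 0, 0, -0.004, -1, 0, 0, 0, 0, 0, -0.004, -1],
)

```text
clock: 13.08
eef_pos: [478.4, 160.3, 84.6]
eef_rot: [-2.822, 1.57, 0.657]
wrist_force: [-1.2, 0.5, 3.1]
finger_gap: 0.2
```

jog_arm(
  series=[0, 0, 0, 0, 0, -0.002, -1, 0, 0, 0, 0, 0, -0.003, -1, 0, 0, 0, 0, 0, -0.003, -1],
)

```text
clock: 13.45
eef_pos: [478.4, 160.4, 81.7]
eef_rot: [-2.639, 1.57, 0.84]
wrist_force: [-3.1, 0.7, 4.8]
finger_gap: 0.7
```

jog_arm(
  series=[0, 0, 0, 0, 0, -0.001, -1, 0, 0, 0, 0, 0, -0.002, -1, 0, 0, 0, 0, 0, -0.002, -1],
)

```text
clock: 13.82
eef_pos: [478.3, 160.4, 79.6]
eef_rot: [-2.398, 1.57, 1.081]
wrist_force: [-3.6, 2.3, 3.5]
finger_gap: 0.9
```

jog_arm(
  series=[0, 0, 0, 0, 0, -0.001, -1, 0, 0, 0, 0, 0, -0.002, -1, 0, 0, 0, 0, 0, -0.002, -1],
)

```text
clock: 14.2
eef_pos: [478.6, 160.7, 79.0]
eef_rot: [-2.812, 1.569, 0.667]
wrist_force: [-9.0, 1.8, 21.4]
finger_gap: 0.5
```

jog_arm(
  series=[0, 0, 0, 0, 0, -0.001, -1, 0, 0, 0, 0, 0, -0.002, -1, 0, 0, 0, 0, 0, -0.002, -1],
)

```text
clock: 14.58
eef_pos: [478.8, 160.7, 78.5]
eef_rot: [-2.956, 1.568, 0.524]
wrist_force: [-17.4, -0.3, 42.2]
finger_gap: 0.5
```

jog_arm(
  series=[0, 0, 0, 0, 0, 0.025, -1, 0, 0, 0, 0, 0, 0.055, -1, 0, 0, 0, 0.04, -0.04, 0.055, -1, 0, 0, 0, 0.08, -0.08, 0.055, -1, 0, 0, 0, 0.11, -0.11, 0.055, -1, 0, 0, 0, 0.139, -0.135, 0.055, -1, 0, 0, 0, 0.139, -0.135, 0.055, -1, 0, 0, 0, 0.139, -0.135, 0.055, -1],
)

```text
clock: 15.58
eef_pos: [616.8, 25.4, 130.0]
eef_rot: [-0.428, 1.57, 3.051]
wrist_force: [0.2, 0.2, 0.3]
finger_gap: 0.6
```

Run:
```python
from h import *
c=grab('scene','s7'); cv2.imwrite('pics/s7c.png',cv2.resize(c['color'][130:280,110:270],None,fx=4,fy=4,interpolation=cv2.INTER_CUBIC))
```

```text
(no output)
```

View pics/s7c.png

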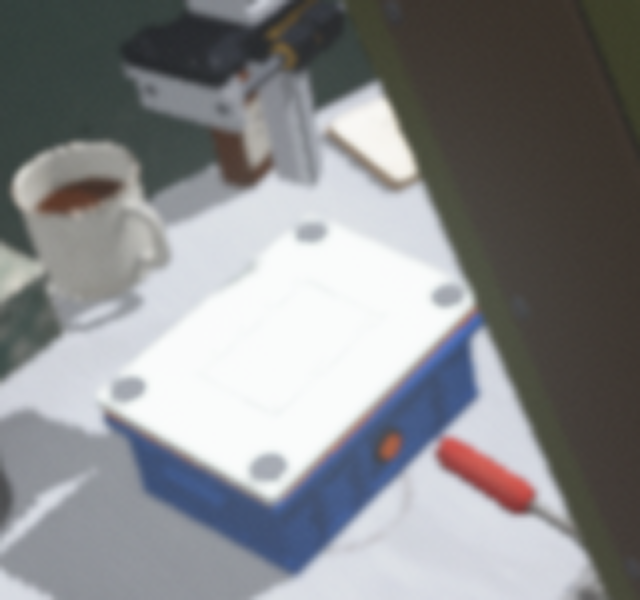

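D is down. Only B still stands up. The tip (300,182) is above pad B (312,232), so I'll press it.

jog_arm(
  series=[0, 0, 0, 0, 0, -0.015, -1, 0, 0, 0, 0, 0, -0.03, -1, 0, 0, 0, 0, 0, -0.035, -1, 0, 0, 0, 0, 0, -0.038, -1, 0, 0, 0, 0, 0, -0.04, -1, 0, 0, 0, 0, 0, -0.04, -1],
)

```text
clock: 16.38
eef_pos: [617.3, 25.1, 90.5]
eef_rot: [2.751, 1.571, -0.053]
wrist_force: [0.3, -0.7, -0.4]
finger_gap: 0.6
```

jog_arm(
  series=[0, 0, 0, 0, 0, -0.002, -1, 0, 0, 0, 0, 0, -0.004, -1, 0, 0, 0, 0, 0, -0.004, -1],
)

```text
clock: 16.75
eef_pos: [617.7, 25.0, 86.9]
eef_rot: [2.698, 1.569, -0.105]
wrist_force: [0.2, -0.6, 3.0]
finger_gap: 0.7
```

jog_arm(
  series=[0, 0, 0, 0, 0, -0.002, -1, 0, 0, 0, 0, 0, -0.003, -1, 0, 0, 0, 0, 0, -0.003, -1],
)

```text
clock: 17.12
eef_pos: [617.7, 24.9, 83.9]
eef_rot: [2.614, 1.569, -0.19]
wrist_force: [0.7, -1.5, 4.5]
finger_gap: 0.6
```

jog_arm(
  series=[0, 0, 0, 0, 0, -0.001, -1, 0, 0, 0, 0, 0, -0.003, -1, 0, 0, 0, 0, 0, -0.003, -1],
)

```text
clock: 17.5
eef_pos: [617.8, 24.8, 80.7]
eef_rot: [2.549, 1.569, -0.255]
wrist_force: [2.3, -1.9, 3.5]
finger_gap: 1.0
```

jog_arm(
  series=[0, 0, 0, 0, 0, -0.001, -1, 0, 0, 0, 0, 0, -0.002, -1, 0, 0, 0, 0, 0, -0.002, -1],
)

```text
clock: 17.88
eef_pos: [617.8, 24.8, 79.1]
eef_rot: [2.523, 1.569, -0.281]
wrist_force: [0.5, -3.2, 8.3]
finger_gap: 0.3
```

jog_arm(
  series=[0, 0, 0, 0, 0, -0.001, -1, 0, 0, 0, 0, 0, -0.0015, -1, 0, 0, 0, 0, 0, -0.0015, -1],
)

```text
clock: 18.25
eef_pos: [618.0, 24.7, 78.9]
eef_rot: [2.592, 1.568, -0.212]
wrist_force: [-5.6, -3.0, 18.2]
finger_gap: 0.4
```

jog_arm(
  series=[0, 0, 0, 0, 0, -0.001, -1, 0, 0, 0, 0, 0, -0.0015, -1, 0, 0, 0, 0, 0, -0.0015, -1],
)

```text
clock: 18.62
eef_pos: [618.1, 24.8, 78.7]
eef_rot: [2.643, 1.568, -0.161]
wrist_force: [-10.3, -3.0, 30.5]
finger_gap: 0.3
```

jog_arm(
  series=[0, 0, 0, 0, 0, 0.025, -1, 0, 0, 0, 0, 0, 0.06, -1, 0, 0, 0, 0, 0, 0.1, -1, 0, 0, 0, -0.02, -0.06, 0.12, -1, 0, 0, 0, -0.04, -0.12, 0.12, -1, 0, 0, 0, -0.06, -0.18, 0.12, -1, 0, 0, 0, -0.1, -0.23, 0.12, -1, 0, 0, 0, -0.14, -0.28, 0.12, -1, 0, 0, 0, -0.18, -0.33, 0.12, -1, 0, 0, 0, -0.2, -0.35, 0.12, -1, 0, 0, 0, -0.2, -0.35, 0.12, -1],
)

```text
clock: 20.0
eef_pos: [415.8, -326.1, 195.0]
eef_rot: [-1.153, 1.57, 2.323]
wrist_force: [0.2, 0.8, 0.0]
finger_gap: 0.5
```

Run:
```python
from h import *
c=grab('scene','s8'); cv2.imwrite('pics/s8c.png',cv2.resize(c['color'][170:280,120:250],None,fx=5.4,fy=5.4,interpolation=cv2.INTER_CUBIC))
t=grab('top','t8'); cv2.imwrite('pics/t8c.png',cv2.resize(t['color'][105:195,140:280],None,fx=5.5,fy=5.5,interpolation=cv2.INTER_CUBIC))
```

```text
(no output)
```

View pics/s8c.png

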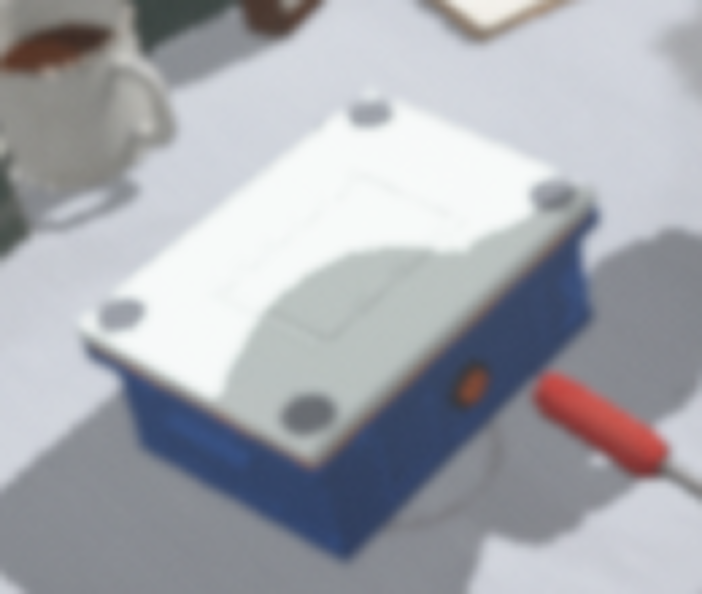

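View pics/t8c.png

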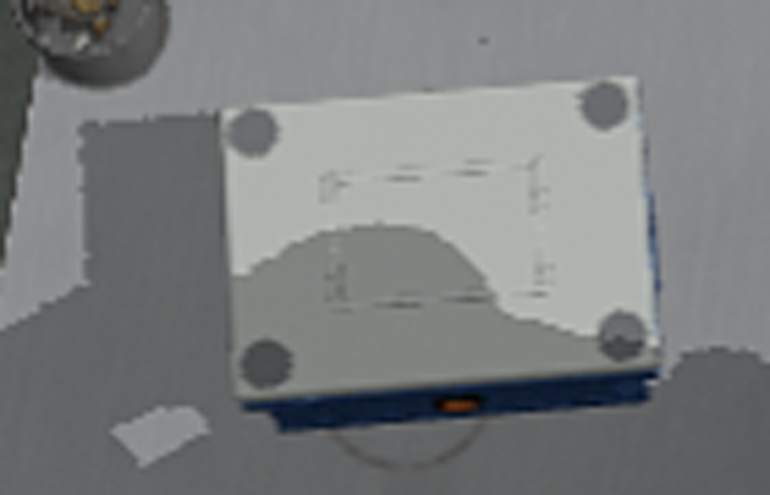

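Run:
```python
from h import *
f=lambda L,s,o:(np.array(L)+.5)/s-.5+np.array(o)
from scipy.optimize import least_squares
for tag,q in (('scene0',f([[373,70],[560,151],[311,376],[119,274]],5.5,(120,175))),('s8',f([[370,112],[551,195],[308,413],[120,314]],5.4,(120,170))),('top0',f([[604,98],[622,327],[263,357],[250,125]],5.5,(140,105))),('t8',f([[604,106],[621,336],[266,363],[252,133]],5.5,(140,105)))):
    c=load(tag); m=np.zeros((420,560),np.uint8); cv2.fillPoly(m,[q.round().astype(int)],1); m=cv2.erode(m,np.ones((3,3)))
    m[c['range_z']<=0]=0
    v,u=np.nonzero(m); L=pts(c,np.c_[u,v]); L0=L-[547.6,93,90]
    r=least_squares(lambda p:p[0]+p[1]*L0[:,0]+p[2]*L0[:,1]-L0[:,2],[0,0,0],loss='soft_l1')
    C=np.array([[617.4,25.5],[509.6,3.7],[477.8,160.5],[585.6,182.3]])-[547.6,93]
    med=[np.median(pts(c,np.array([[int(a)+i,int(b)+j] for i in range(-1,3) for j in range(-1,2)]))[:,2]).round(1) for a,b in q]
    print(tag,'ctr z',(90+r.x[0]).round(2),'BCDA',(90+r.x[0]+C@r.x[1:]).round(1),'padmed',med)
```

```text
scene0 ctr z 94.12 BCDA [94.3 94.5 93.9 93.7] padmed [np.float64(95.2), np.float64(95.6), np.float64(94.6), np.float64(94.2)]
s8 ctr z 83.26 BCDA [83.6 83.8 82.9 82.8] padmed [np.float64(85.0), np.float64(85.0), np.float64(84.3), np.float64(84.6)]
top0 ctr z 92.95 BCDA [92.7 93.2 93.2 92.7] padmed [np.float64(94.4), np.float64(93.7), np.float64(94.9), np.float64(95.3)]
t8 ctr z 82.3 BCDA [81.9 82.2 82.7 82.4] padmed [np.float64(84.1), np.float64(84.1), np.float64(82.7), np.float64(82.4)]
```

Both cameras put the lid centre at 82–83 mm (from 93–94) and flat within noise. C and A were pressed while the lid was tilted, and they stopped 0.5 mm higher than B and D. There is time to spare, so I'll re-press both with the lid flat.

jog_arm(
  series=[0, 0, 0, 0.02, 0.06, 0, -1, 0, 0, 0, 0.04, 0.12, 0, -1, 0, 0, 0, 0.06, 0.18, 0, -1, 0, 0, 0, 0.07, 0.23, 0, -1, 0, 0, 0, 0.08, 0.28, 0, -1, 0, 0, 0, 0.092, 0.329, -0.01, -1, 0, 0, 0, 0.092, 0.329, -0.05, -1, 0, 0, 0, 0.092, 0.329, -0.08, -1, 0, 0, 0, 0.092, 0.329, -0.1, -1, 0, 0, 0, 0.092, 0.329, -0.107, -1, 0, 0, 0, 0.092, 0.329, -0.11, -1, 0, 0, 0, 0.092, 0.329, -0.11, -1],
)

```text
clock: 21.6
eef_pos: [509.5, 4.3, 85.9]
eef_rot: [2.811, 1.57, 0.007]
wrist_force: [0.4, -1.2, 0.2]
finger_gap: 0.5
```

jog_arm(
  series=[0, 0, 0, 0, 0, -0.002, -1, 0, 0, 0, 0, 0, -0.004, -1, 0, 0, 0, 0, 0, -0.005, -1, 0, 0, 0, 0, 0, -0.005, -1],
)

```text
clock: 22.1
eef_pos: [509.2, 4.1, 80.3]
eef_rot: [-0.382, 1.571, 3.097]
wrist_force: [-0.5, 0.1, 0.4]
finger_gap: -0.1
```

jog_arm(
  series=[0, 0, 0, 0, 0, -0.001, -1, 0, 0, 0, 0, 0, -0.002, -1, 0, 0, 0, 0, 0, -0.002, -1],
)

```text
clock: 22.48
eef_pos: [509.4, 4.1, 79.0]
eef_rot: [2.671, 1.57, -0.133]
wrist_force: [-3.8, 0.2, 9.8]
finger_gap: 0.6
```

jog_arm(
  series=[0, 0, 0, 0, 0, -0.001, -1, 0, 0, 0, 0, 0, -0.002, -1, 0, 0, 0, 0, 0, -0.002, -1],
)

```text
clock: 22.85
eef_pos: [509.6, 4.1, 78.7]
eef_rot: [2.675, 1.569, -0.129]
wrist_force: [-12.0, -0.3, 29.9]
finger_gap: 0.1
```

C is stiff from first contact: 78.7 at 30 N, the same as B. Now A.

jog_arm(
  series=[0, 0, 0, 0, 0, 0.02, -1, 0, 0, 0, 0, 0, 0.035, -1, 0, 0, 0, 0.02, 0.05, 0.035, -1, 0, 0, 0, 0.04, 0.1, 0.035, -1, 0, 0, 0, 0.06, 0.14, 0.035, -1, 0, 0, 0, 0.076, 0.178, 0.035, -1, 0, 0, 0, 0.076, 0.178, 0.025, -1, 0, 0, 0, 0.076, 0.178, 0.012, -1, 0, 0, 0, 0.076, 0.178, 0.008, -1, 0, 0, 0, 0.076, 0.178, 0.005, -1, 0, 0, 0, 0.076, 0.178, 0.004, -1, 0, 0, 0, 0.076, 0.178, 0.004, -1],
)

```text
clock: 24.35
eef_pos: [585.4, 182.0, 80.6]
eef_rot: [3.076, 1.57, 0.272]
wrist_force: [-0.8, -0.4, -0.2]
finger_gap: 0.6
```

jog_arm(
  series=[0, 0, 0, 0, 0, -0.001, -1, 0, 0, 0, 0, 0, -0.002, -1, 0, 0, 0, 0, 0, -0.002, -1],
)

```text
clock: 24.72
eef_pos: [585.4, 182.1, 79.1]
eef_rot: [2.901, 1.57, 0.097]
wrist_force: [-2.2, -0.4, 5.7]
finger_gap: 0.3
```

jog_arm(
  series=[0, 0, 0, 0, 0, -0.001, -1, 0, 0, 0, 0, 0, -0.002, -1, 0, 0, 0, 0, 0, -0.002, -1],
)

```text
clock: 25.1
eef_pos: [585.7, 182.2, 78.9]
eef_rot: [2.995, 1.569, 0.192]
wrist_force: [-9.4, -3.1, 22.4]
finger_gap: 0.2
```

A is stiff at the same height, so all four are at the stop. I'll retreat clear.

jog_arm(
  series=[0, 0, 0, 0, 0, 0.025, -1, 0, 0, 0, 0, 0, 0.06, -1, 0, 0, 0, 0, -0.03, 0.1, -1, 0, 0, 0, 0, -0.08, 0.12, -1, 0, 0, 0, 0, -0.14, 0.12, -1, 0, 0, 0, -0.02, -0.2, 0.12, -1, 0, 0, 0, -0.04, -0.26, 0.12, -1, 0, 0, 0, -0.07, -0.32, 0.12, -1, 0, 0, 0, -0.1, -0.37, 0.12, -1, 0, 0, 0, -0.13, -0.42, 0.12, -1, 0, 0, 0, -0.16, -0.47, 0.12, -1, 0, 0, 0, -0.16, -0.5, 0.12, -1, 0, 0, 0, -0.16, -0.5, 0.12, -1, 0, 0, 0, -0.16, -0.5, 0.12, -1],
)

```text
clock: 26.85
eef_pos: [425.4, -317.3, 196.2]
eef_rot: [-1.412, 1.57, 2.068]
wrist_force: [-0.1, -0.4, 0.7]
finger_gap: 0.5
```

Run:
```python
from h import *
f=lambda L,s,o:(np.array(L)+.5)/s-.5+np.array(o)
from scipy.optimize import least_squares
grab('scene','s9');grab('top','t9')
for tag,q in (('s9',f([[370,112],[551,195],[308,413],[120,314]],5.4,(120,170))),('t9',f([[604,106],[621,336],[266,363],[252,133]],5.5,(140,105)))):
    c=load(tag); m=np.zeros((420,560),np.uint8); cv2.fillPoly(m,[q.round().astype(int)],1); m=cv2.erode(m,np.ones((3,3)))
    m[c['range_z']<=0]=0
    v,u=np.nonzero(m); L=pts(c,np.c_[u,v]); L0=L-[547.6,93,90]
    r=least_squares(lambda p:p[0]+p[1]*L0[:,0]+p[2]*L0[:,1]-L0[:,2],[0,0,0],loss='soft_l1')
    C=np.array([[617.4,25.5],[509.6,3.7],[477.8,160.5],[585.6,182.3]])-[547.6,93]
    print(tag,'ctr z',(90+r.x[0]).round(2),'BCDA',(90+r.x[0]+C@r.x[1:]).round(1))
c=load('s9');cv2.imwrite('pics/s9c.png',cv2.resize(c['color'][170:280,120:250],None,fx=5.4,fy=5.4,interpolation=cv2.INTER_CUBIC))
```

```text
s9 ctr z 83.28 BCDA [83.7 83.8 82.9 82.8]
t9 ctr z 82.39 BCDA [82.  82.7 82.8 82.1]
```

View pics/s9c.png

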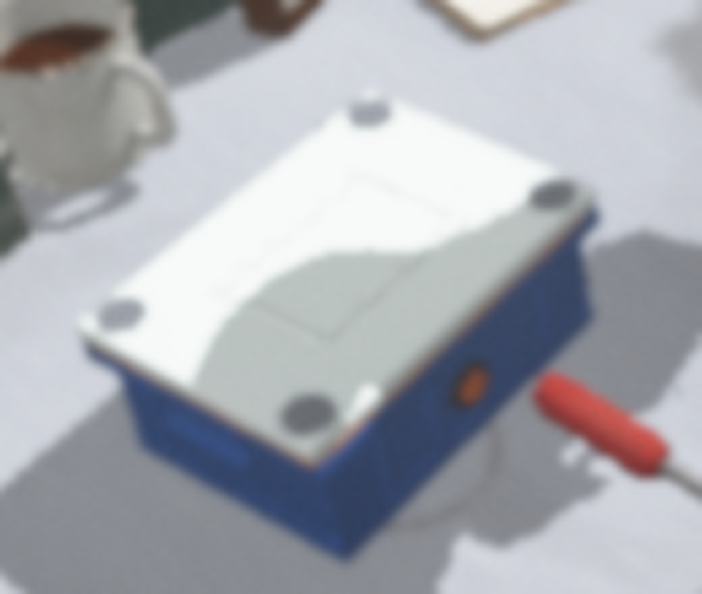

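The lid lies flat with its pads at (370,112), (551,195), (308,413) and (120,314). Nothing has moved since the previous look, and the arm is clear.

```bash
python3 -c "
from cell import manip
print(manip.sign_off())"
```

```text
the job is handed in; nothing more can be done
None
```

The lid is flat and fully down on the dry box by every check I made, and the job was handed in at about 27 s with the arm clear.

**What I did:** I pressed the four corners with the shut fingers in the order (−x,−y), (+x,+y), (−x,+y), (+x,−y). Each press went on until the fingers met a firm stop. I then re-pressed the first two corners with the lid flat, because they had first stopped about 0.5 mm higher than the others.

**Last checks:**
- **Stop height:** all four corners ended at about the same height, with the reported TCP z at 78.5–78.9 mm. The two re-pressed corners were stiff from first contact.
- **Lid height:** the lid centre reads 82.4 mm (top camera) and 83.3 mm (scene camera), against the 82 mm target. The corners agree within 1 mm, which is inside the calibration error.
- **Seal:** only a thin orange line still shows under the edge.

**Two things that disagreed or stand out:**
- **Gripper height:** the gripper appeared about 24 mm higher in the images than its reported TCP height and the 19 mm fingertip offset imply. I didn't find the cause, and worked from contact force and the pictures instead.
- **Press force:** the highest wrist force I read was about 46 N in total (42 N of it vertical), through the fingertips at the third corner. That is under the 120 N wrist limit. I took the 40 N limit to cover only the arm and gripper body, not the fingers.

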